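Snap the stone-box flaps home and shut the case

ROBOT

A 6-joint arm with a two-finger parallel gripper is mounted at the origin on the work surface. World frame = base frame: x ahead of the robot, y to its left, z up, the work surface at z = 0. Lengths are in m, angles in rad, forces in N, time in s.
With the tool pointing down it reaches from about 0.25 to 0.775 m from the base axis. Payload 4 kg.
Tool frame: the origin (TCP) lies midway between the tips of the shut fingers; the grasp point (between the pads) lies 19 mm behind it (grip_point_offset is the distance from the TCP to the grasp point, in m); z points along the fingers, y is the line along which they close (so a half turn about z gives the same grasp; the last joint's range is limited). The gripper opens to 94 mm and grips with 3 to 60 N. Pads are 16 mm wide; open, the fingers measure 119 mm over their backs; the gripper's body (75 mm by 177 mm) begins 78 mm behind the grasp point.
Start: joints at [1.025, 0.087, 1.371, -0, 1.684, -0.103], TCP at [0.236, 0.497, 0.206] pointing down, gripper open.
Joint ranges: [-3.1, 3.1], [-0.76, 2.03], [0.27, 2.55], [-1.08, 4.22], [0.17, 2.65], [-2.57, 2.57]. Speed limits (rad/s): [2.79, 2.79, 3.14, 3.14, 3.14, 3.14].

INTERFACE

Orientations are given as [roll, pitch, yaw] about the fixed x, y, z axes, in that order (R = Rz(yaw) Ry(pitch) Rx(roll)).
In Python, from bench import * gives the robot as it stands.
- The arm moves only by the tool carry_out, never from a script. Its argument "commands" is a list of rows, each a list of 6 numbers: the shift along the tool's x, y, z in m, then the turn, a rotation vector about the tool's x, y, z in rad. In form: [[tx, ty, tz, rx, ry, rz], ...]. A call has exactly 5 rows; each row is the pose to reach, as a shift and turn from the pose commanded when the call began, along the tool's axes at that moment; what a row does not reach only later rows make up. A row lasts 1/10 s, in which the tool goes at most 50 mm and 8.59 degrees, less where a joint would pass 70% of its speed; a pose out of reach is approached as far as the arm can. A call with a gripper value outside its range is refused whole. "jaw" is the opening, from 0 (shut) to 1 (fully open), set as the call begins (left out, the last holds). The fingers move at their own pace and stop on an object; the grip force is fixed at half the most. Time passes only in rows, so rows that repeat a pose let the fingers close, or fill a call up. It gives the time, the measured TCP pose, the force, the opening and the grip force at its end, in the units of the state.
- get_obs(): the state, without advancing time (a new reading comes with each control period).
- snapshot(name): name is "scene" or "top" or "wrist"; returns a dict with "img" (400x640x3 uint8, red, green, blue), "range_z" (400x640 float32, m along the optical axis (not along the pixel's ray), 0 where there is no reading), "fx", "fy", "cx", "cy" (pixels), "distortion" ([k1, k2, p1, p2, k3] as OpenCV has them; the pictures are not rectified), "R" (3x3) and "t" (3): a world point X has camera coordinates R X + t. Camera axes: x right, y down, z forward; pixel columns grow to the right and rows downward; lengths in m; the calibration is good to about 2 mm. A picture is of the moment at which its call begins.
- close_job(): hands the job in; it is judged then, once.
The state is a dict: "time": time; "joint_positions": joint angles; "qvel": joint speeds; "joint_torque": joint torques, N m; "tool_pos": TCP position; "ee_rot": TCP orientation; "wrist_force": force on the tool from outside, world axes, zero at the start; "wrist_torque": the same for the moment, N m; "width": finger opening in m; "finger_force": force on a finger pad.
Only numpy, scipy, OpenCV 4.12 (cv2) and the standard library are available. Lean on these libraries where they do the work, as an engineer would, in place of code of your own. Each camera call takes 0.05 s, during which the arm holds its last target. There are 200 camera calls.

TASK

Close up the goldsmith's stone case: first, with the case still open, press down both flaps of the amber-lidded box and both of the green-lidded box until each is fully home and stays so. The boxes lie on foam that gives, the flaps are stiff and can crack: judge by feel, and never press a box with more than 35 N. Then lower the case's hinged lid and press it fully shut, leaving the tools and the jar on the bench where they lie.

Things in the scene. Friction and masses are not known exactly. Their poses are not given: they have to be found in the camera images.
- case: Dark wooden stone case fixed to the bench, open box 160 (x) x 290 (y) x 65 mm high, walls and floor 8 mm. Origin: centre of its underside; its x axis points from the front wall (robot side) to the hinge side, z up.
- case_lid (a joint): Angle of the case's hinged lid in rad: 0 closed on the rim, about 1.6 standing upright, 1.9 leaning back at its stop. Lid: dark wood slab 160 x 290 x 10 mm, hinge along the case's far (+x) top rim. The hinge is stiff: the lid stays where it is left and takes about 4 N at its free edge to move.
- case_lid_hinge (a point): Point on the hinge axis in the middle of the case's far rim, 65 mm above the bench. Closed, the lid reaches 160 mm from here along the case's -x, its outer face 10 mm above this point.
- case_lid_front (a point): Middle of the lid's free edge, on its outer face, 160 mm from the hinge axis.
- amber: White stone box with two clear amber snap flaps, hinged at its middle, in the case, left or right. 70 (x) x 110 (y) x 22 mm, on a foam pad of unknown softness: it sinks straight down under a push (up to 16 mm) and rises again. Origin: centre of its white underside; axes as the case's. With a flap home its top is 28.5 mm above this origin; the flaps are 74 (x) x 56 (y) x 6 mm each.
- amber_left (a joint): How far the left (+y) flap of the amber box stands up, in rad about its hinge at the box's middle (axis along x): 0 = fully home, 0.2 most; its outer edge is proud by 57 mm times this. It stays where it is pushed and grips stiffly, 10 N or more at its pad just to move it, until it meets the box.
- amber_left_pad (a point): Centre of the white 30 x 14 mm press pad on top of the amber box's left (+y) flap, near its free edge, 42 mm from the flap's hinge.
- amber_right (a joint): How far the right (-y) flap of the amber box stands up, in rad about its hinge at the box's middle (axis along x): 0 = fully home, 0.2 most; its outer edge is proud by 57 mm times this. It stays where it is pushed and grips stiffly, 10 N or more at its pad just to move it, until it meets the box.
- amber_right_pad (a point): Centre of the white 30 x 14 mm press pad on top of the amber box's right (-y) flap, near its free edge, 42 mm from the flap's hinge.
- green: White stone box with two clear green snap flaps, hinged at its middle, in the case, left or right. 70 (x) x 110 (y) x 22 mm, on a foam pad of unknown softness: it sinks straight down under a push (up to 16 mm) and rises again. Origin: centre of its white underside; axes as the case's. With a flap home its top is 28.5 mm above this origin; the flaps are 74 (x) x 56 (y) x 6 mm each.
- green_left (a joint): How far the left (+y) flap of the green box stands up, in rad about its hinge at the box's middle (axis along x): 0 = fully home, 0.2 most; its outer edge is proud by 57 mm times this. It stays where it is pushed and grips stiffly, 10 N or more at its pad just to move it, until it meets the box.
- green_left_pad (a point): Centre of the white 30 x 14 mm press pad on top of the green box's left (+y) flap, near its free edge, 42 mm from the flap's hinge.
- green_right (a joint): How far the right (-y) flap of the green box stands up, in rad about its hinge at the box's middle (axis along x): 0 = fully home, 0.2 most; its outer edge is proud by 57 mm times this. It stays where it is pushed and grips stiffly, 10 N or more at its pad just to move it, until it meets the box.
- green_right_pad (a point): Centre of the white 30 x 14 mm press pad on top of the green box's right (-y) flap, near its free edge, 42 mm from the flap's hinge.
- file: File with round wooden handle, 260 mm long, 24 mm high, loose on the bench beside the case; a bystander. Origin: underside, near the middle; long things lie along their x.
- mandrel: Steel ring mandrel with black grip, 320 mm long, 24 mm high, loose on the bench beside the case; a bystander. Origin: underside, near the middle; long things lie along their x.
- calipers: Calipers, 200 mm long, 12 mm high, loose on the bench beside the case; a bystander. Origin: underside, near the middle; long things lie along their x.
- scissors: Scissors with orange handles, 230 mm long, 10 mm high, loose on the bench beside the case; a bystander. Origin: underside, near the middle; long things lie along their x.
- jar: Small glass jar with black cap, 52 mm across, 60 mm high, loose on the bench beside the case; a bystander. Origin: underside, near the middle; long things lie along their x.

How it is judged:
By the outcome, as a careful person would: the job done as asked, in the order asked, and still so for the second after the job is handed in, with the robot touching nothing.
It also fails if it takes over 64 s, if anything falls off the work surface, if the arm or the gripper's body presses on something with over 40 N, if the wrist force passes 120 N, or if a joint passes its speed limit or range.

## Working session

There is one attempt and no reset: what is moved stays moved. The work goes in short steps, Python scripts to look and compute and a tool call to move; the robot and the scene stay as the last step left them, time stands still between calls to the robot, and variables do not carry over. Pictures are saved under pics/ and viewed, at most 10 in all, crops included, and the job is handed in when it is done.

Besides the shell and the picture viewer there is one more tool, called after "Emit:" by a JSON object that holds its "fn" and its "kwargs". carry_out: Moves the arm, as the interface text tells. Its arguments: {"type":"object","properties":{"commands":{"type":"array","items":{"type":"array","items":{"type":"number"}}},"jaw":{"type":"number"}},"required":["commands"]}

```bash
mkdir -p pics; ls
python3 - <<'E'
from bench import *
import cv2,numpy as np,pickle
o=get_obs();print({k:np.round(v,3) for k,v in o.items()})
for n in ["scene","top"]:
    s=snapshot(n);pickle.dump(s,open(n+'.pkl','wb'))
    cv2.imwrite(f'pics/{n}.png',s['img'][:,:,::-1])
    print(n,s['fx'],s['distortion'],np.round(s['R'],3),s['t'])
E
```

```text
pics
{'time': np.float64(0.0), 'joint_positions': array([ 1.025,  0.088,  1.372,  0.   ,  1.684, -0.103]), 'qvel': array([-0.001, -0.   ,  0.001, -0.001, -0.   , -0.001]), 'joint_torque': array([-3.0000e-03, -3.4020e+01, -3.0242e+01,  7.1000e-02,  3.3000e-02,
       -0.0000e+00]), 'tool_pos': array([0.235, 0.496, 0.204]), 'ee_rot': array([-3.139, -0.   ,  2.699]), 'wrist_force': array([ 0.137,  0.001, -0.577]), 'wrist_torque': array([ 0.042, -0.049, -0.011]), 'finger_force': np.float64(0.0), 'width': np.float64(0.094)}
scene 439.1947668989591 [-0.08409288  0.          0.          0.          0.        ] [[-0.789  0.615  0.015]
 [ 0.5    0.655 -0.567]
 [-0.358 -0.44  -0.824]] [ 0.40292282 -0.19461724  1.478111  ]
top 404.99882969729003 [-0.03070344  0.          0.          0.          0.        ] [[-0.019 -1.    -0.003]
 [-0.997  0.02  -0.077]
 [ 0.077  0.002 -0.997]] [-0.0061879   0.48015263  1.15456164]
```

View pics/scene.png

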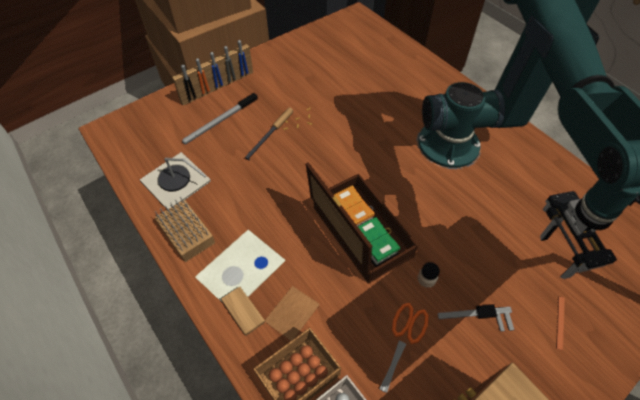

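View pics/top.png

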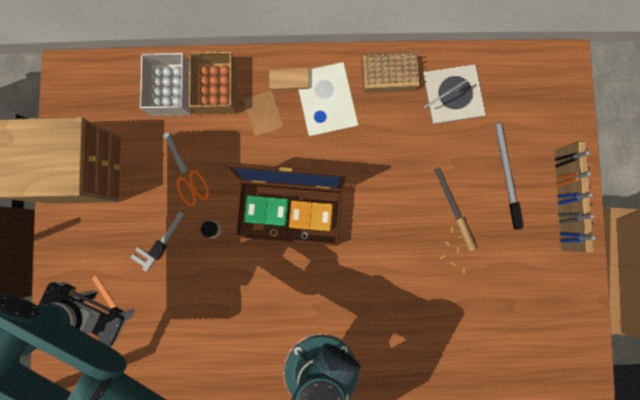

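The case is at about (290,210) in the top view. The green box is on the left (+y), the amber on the right, and the lid stands up at the far side. Next I'll enlarge both views.

```bash
cat > h.py <<'E'
import cv2,numpy as np,pickle
def K(s): return np.array([[s['fx'],0,s['cx']],[0,s['fy'],s['cy']],[0,0,1.]])
def ray(s,uv):
    p=cv2.undistortPoints(np.array(uv,float).reshape(-1,1,2),K(s),np.array(s['distortion'])).reshape(-1,2)
    return np.c_[p,np.ones(len(p))]
def dep(s,uv):  # deproject with median depth
    uv=np.array(uv,float).reshape(-1,2)
    z=[np.median(s['range_z'][int(round(v))-1:int(round(v))+2,int(round(u))-1:int(round(u))+2]) for u,v in uv]
    return (ray(s,uv)*np.array(z)[:,None]-s['t'])@s['R']
def tri(s1,a,s2,b):
    d1=ray(s1,a)@s1['R'];d2=ray(s2,b)@s2['R'];c1=-s1['R'].T@s1['t'];c2=-s2['R'].T@s2['t'];o=[]
    for x,y in zip(d1,d2):
        k=np.linalg.lstsq(np.c_[x,-y],c2-c1,rcond=None)[0];p,q=c1+x*k[0],c2+y*k[1];o.append([*(p+q)/2,np.linalg.norm(p-q)])
    return np.array(o)
def pr(s,X): return cv2.projectPoints(np.array(X,float).reshape(-1,3),cv2.Rodrigues(s['R'])[0],s['t'],K(s),np.array(s['distortion']))[0].reshape(-1,2)
E
python3 - <<'E'
from h import *
t=pickle.load(open('top.pkl','rb'));s=pickle.load(open('scene.pkl','rb'))
a=cv2.resize(t['img'][150:255,225:355,::-1],None,fx=6,fy=5.7,interpolation=cv2.INTER_CUBIC)
a=cv2.resize(t['img'][155:250,225:355,::-1],None,fx=6,fy=6,interpolation=cv2.INTER_CUBIC)
b=cv2.resize(s['img'][160:285,300:420,::-1],None,fx=4.8,fy=4.8,interpolation=cv2.INTER_CUBIC)
cv2.imwrite('pics/a.png',a);cv2.imwrite('pics/b.png',b)
E
```

```text
(no output)
```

View pics/a.png

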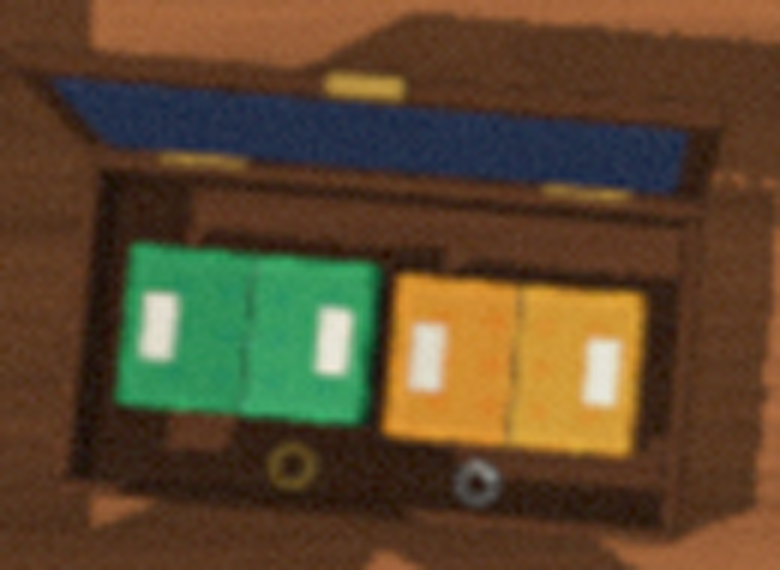

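View pics/b.png

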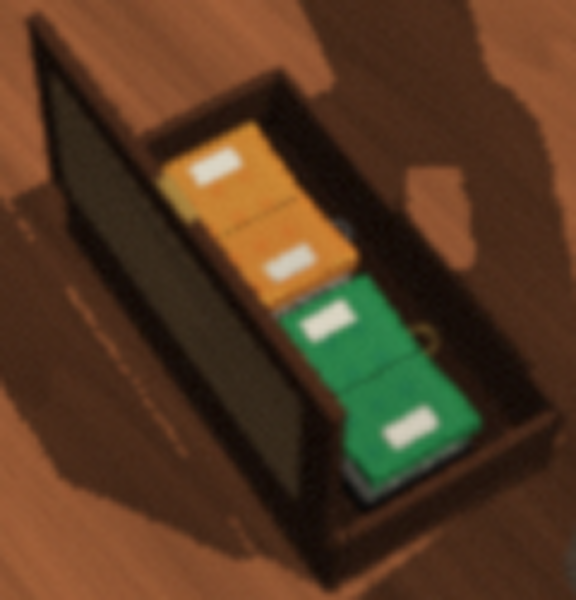

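Top crop, pads: green left (159,326), green right (334,341), amber left (428,357), amber right (602,372). Lid free edge: (25,72) to (720,128). Case front rim: (72,472) to (668,525). Scene crop, pads: AR (215,166), AL (290,262), GR (328,320), GL (410,427). Lid corners: (35,15) and (340,412).

Run:
```python
from h import *
np.set_printoptions(precision=4,suppress=True)
t=pickle.load(open('top.pkl','rb'));s=pickle.load(open('scene.pkl','rb'))
T=lambda c:(np.array(c)+.5)/6-.5+[225,155]
S=lambda c:(np.array(c)+.5)/4.8-.5+[300,160]
n=['GL','GR','AL','AR','lidR','lidL','frR','frL']
a=T([(159,326),(334,341),(428,357),(602,372),(720,128),(25,72),(668,525),(72,472)]);b=S([(410,427),(328,320),(290,262),(215,166),(35,15),(340,412),(280,70),(557,415)])
X=tri(t,a,s,b)
for i,l in enumerate(n): print(l,X[i],dep(t,a[i])[0],dep(s,b[i])[0])
# case front rim bottom/ yaw
d=X[3,:2]-X[0,:2];print('yaw',np.arctan2(-d[0]*-1,-d[1])*1,)
# depth grid flap profiles: points over box regions in case frame
P=[]
for S_ in(t,s):
    vv,uu=np.mgrid[150:290,220:430];uv=np.c_[uu.ravel(),vv.ravel()].astype(float)
    z=S_['range_z'][vv,uu].ravel();p=(ray(S_,uv)*z[:,None]-S_['t'])@S_['R'];c=S_['img'][vv,uu].reshape(-1,3);P.append((p,c))
th=np.arctan2(X[0,0]-X[3,0],X[0,1]-X[3,1])
print('tilt',th)
ex=np.array([np.cos(-th),np.sin(-th)]);ey=np.array([-ex[1],ex[0]]);m=X[:4,:2].mean(0);print(ex,ey,m)
for k in(0,1):
  p,c=P[k];u=(p[:,:2]-m)@ex;v=(p[:,:2]-m)@ey
  for w in np.arange(-.15,.151,.01):
    q=(abs(u)<.025)&(abs(v-w)<.004);print(k,round(w,3),q.sum(),np.median(p[q,2]) if q.sum() else 0)
# lid plane in scene, top
for k in(0,1):
  p,c=P[k];u=(p[:,:2]-m)@ex;v=(p[:,:2]-m)@ey;q=(abs(v)<.1)&(p[:,2]>.08)&(p[:,2]<.25)&(u<.2)
  print('lid',k,q.sum(),[ (round(np.median(u[q&(abs(p[:,2]-h)<.005)]),4),h) for h in(.1,.12,.14,.16,.18,.2,.22)])
```

```text
GL [0.466  0.1855 0.0572 0.0003] [0.4659 0.1856 0.0571] [0.4672 0.1862 0.0596]
GR [0.4572 0.1039 0.0577 0.0003] [0.4574 0.104  0.0557] [0.4567 0.1037 0.0569]
AL [0.4489 0.0601 0.058  0.0001] [0.4489 0.0599 0.0599] [0.4488 0.0601 0.0578]
AR [ 0.4404 -0.0208  0.0581  0.0001] [ 0.4404 -0.0208  0.0583] [ 0.4409 -0.0201  0.0593]
lidR [ 0.5315 -0.0709  0.2197  0.0035] [ 0.5316 -0.0702  0.2105] [ 0.5353 -0.0685  0.2253]
lidL [0.5596 0.2111 0.2152 0.0003] [0.56   0.2119 0.2123] [0.5632 0.2139 0.2233]
frR [ 0.3681 -0.0486  0.0687  0.003 ] [ 0.3691 -0.0497  0.0659] [ 0.3648 -0.0497  0.0648]
frL [0.3967 0.2288 0.057  0.0057] [0.3986 0.2257 0.0613] [0.3981 0.2326 0.0637]
yaw -0.12375584861872599
tilt 0.12375584861872599
[ 0.9924 -0.1234] [0.1234 0.9924] [0.4531 0.0822]
0 -0.15 47 0.0012688558937991024
0 -0.14 53 0.06499213901060752
0 -0.13 47 0.008361839413242513
0 -0.12 46 0.05148870808612015
0 -0.11 51 0.05876419840058795
0 -0.1 52 0.05854128137667834
0 -0.09 50 0.0561908417738351
0 -0.08 52 0.055037420919154575
0 -0.07 51 0.05379921896801933
0 -0.06 51 0.052781810361064004
0 -0.05 49 0.054331
[... 1243 characters left out ...]
66
1 0.06 48 0.053445387245096794
1 0.07 39 0.05362882564156942
1 0.08 45 0.05442080294987615
1 0.09 45 0.05503222457540718
1 0.1 45 0.056695745007666075
1 0.11 51 0.057794697230943985
1 0.12 129 0.045645674426374204
1 0.13 0 0
1 0.14 33 0.06475182032914124
1 0.15 145 0.017075750969891848
lid 0 1231 [(np.float64(0.083), 0.1), (np.float64(0.0842), 0.12), (np.float64(0.0855), 0.14), (np.float64(0.0872), 0.16), (np.float64(0.0884), 0.18), (np.float64(0.0898), 0.2), (np.float64(0.0958), 0.22)]
lid 1 1375 [(np.float64(0.0951), 0.1), (np.float64(0.0965), 0.12), (np.float64(0.0977), 0.14), (np.float64(0.0991), 0.16), (np.float64(0.1004), 0.18), (np.float64(0.1012), 0.2), (np.float64(0.1006), 0.22)]
```

The measurements agree: pads stand at z≈57.5 mm, hinge line at 53 mm, rim at 65 mm. The case y axis is (0.105, 0.9945), and the lid is at about 1.63 rad. I'll press with shut fingers, closing line along the case's y so the gripper body clears the lid.

Emit:
{"fn": "carry_out", "kwargs": {"commands": [[-0.042, -0.023, 0, 0, 0, -0.11], [-0.084, -0.046, 0, 0, 0, -0.22], [-0.126, -0.069, 0, 0, 0, -0.337], [-0.168, -0.092, 0, 0, 0, -0.337], [-0.21, -0.115, 0, 0, 0, -0.337]], "jaw": 0}}

```text
time: 0.6
tool_pos: [0.3766, 0.3014, 0.205]
ee_rot: [-3.141, -0.0, 3.036]
wrist_force: [0.4, 0.7, -0.7]
width: 0.0573
finger_force: 0.0
```

```bash
cat > d.py <<'E'
import sys,numpy as np
from bench import *
from scipy.spatial.transform import Rotation as Ro
def to(p,pitch=0.,yaw=3.036):
    o=get_obs();R=Ro.from_euler('xyz',o['ee_rot'])
    G=Ro.from_euler('xyz',[np.pi,pitch,yaw])
    print('t',round(float(o['time']),2),'pos',np.round(o['tool_pos'],4),'rpy',np.round(o['ee_rot'],3),'F',np.round(o['wrist_force'],1),'w',round(float(o['width']),4))
    print('shift',np.round(R.inv().apply(np.array(p)-o['tool_pos']),4),'turn',np.round((R.inv()*G).as_rotvec(),3),'q',np.round(o['joint_positions'],2))
if __name__=='__main__': to([float(a) for a in sys.argv[1:4]],*[float(a) for a in sys.argv[4:]])
E
python3 d.py 0.463 0.186 0.1
```

```text
t 0.6 pos [0.3766 0.3014 0.205 ] rpy [-3.141 -0.     3.036] F [ 0.4  0.7 -0.7] w 0.0573
shift [-0.0981 -0.1056  0.105 ] turn [-0. -0.  0.] q [ 0.56 -0.06  1.52  0.    1.68 -0.91]
```

Emit:
{"fn": "carry_out", "kwargs": {"commands": [[-0.033, -0.035, 0, 0, 0, 0], [-0.066, -0.07, 0, 0, 0, 0], [-0.098, -0.1055, 0, 0, 0, 0], [-0.098, -0.1055, 0.045, 0, 0, 0], [-0.098, -0.1055, 0.09, 0, 0, 0]]}}

```text
time: 1.1
tool_pos: [0.4645, 0.1864, 0.1155]
ee_rot: [3.14, 0.004, 3.032]
wrist_force: [0.1, 0.5, -0.5]
width: 0.0173
finger_force: 0.0
```

Emit:
{"fn": "carry_out", "kwargs": {"commands": [[0, 0, 0.015, 0, 0, 0], [0, 0, 0.03, 0, 0, 0], [0, 0, 0.04, 0, 0, 0], [0, 0, 0.045, 0, 0, 0], [0, 0, 0.045, 0, 0, 0]]}}

```text
time: 1.6
tool_pos: [0.4621, 0.1878, 0.07]
ee_rot: [-3.141, -0.001, 3.036]
wrist_force: [-0.5, 0.4, 0.0]
width: 0.0002
finger_force: 0.0
```

Run:
```python
import d
from h import *
from bench import *
d.to([.463,.186,.06])
s=snapshot('wrist');cv2.imwrite('pics/w1.png',s['img'][:,:,::-1]);pickle.dump(s,open('w1.pkl','wb'))
```

```text
t 1.6 pos [0.4621 0.1878 0.07  ] rpy [-3.141e+00 -1.000e-03  3.036e+00] F [-0.5  0.4  0. ] w 0.0002
shift [-0.001  -0.0017  0.01  ] turn [-0.    -0.001 -0.   ] q [ 0.27  0.04  1.69  0.    1.41 -1.19]
```

View pics/w1.png

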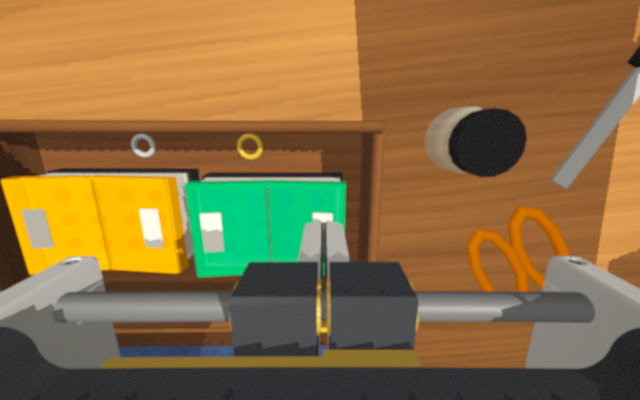

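The wrist view shows the shut finger tips over the green left pad, around (322,225), with clear space to the walls. Descending.

Emit:
{"fn": "carry_out", "kwargs": {"commands": [[-0.001, -0.002, 0.004, 0, 0, 0], [-0.001, -0.002, 0.007, 0, 0, 0], [-0.001, -0.002, 0.009, 0, 0, 0], [-0.001, -0.002, 0.01, 0, 0, 0], [-0.001, -0.002, 0.011, 0, 0, 0]]}}

```text
time: 2.15
tool_pos: [0.4633, 0.1857, 0.0595]
ee_rot: [3.141, 0.0, 3.036]
wrist_force: [0.1, 0.2, 0.7]
width: 0.0003
finger_force: 0.0
```

Emit:
{"fn": "carry_out", "kwargs": {"commands": [[0, 0, 0.0005, 0, 0, 0], [0, 0, 0.001, 0, 0, 0], [0, 0, 0.0015, 0, 0, 0], [0, 0, 0.002, 0, 0, 0], [0, 0, 0.002, 0, 0, 0]]}}

```text
time: 2.65
tool_pos: [0.4632, 0.1857, 0.0574]
ee_rot: [3.142, -0.0, 3.036]
wrist_force: [0.1, -0.8, 0.1]
width: 0.0006
finger_force: 0.0
```

Emit:
{"fn": "carry_out", "kwargs": {"commands": [[0, 0, 0.0005, 0, 0, 0], [0, 0, 0.001, 0, 0, 0], [0, 0, 0.0015, 0, 0, 0], [0, 0, 0.002, 0, 0, 0], [0, 0, 0.002, 0, 0, 0]]}}

```text
time: 3.15
tool_pos: [0.4635, 0.1858, 0.0566]
ee_rot: [3.141, 0.001, 3.036]
wrist_force: [-1.7, 0.1, 5.8]
width: 0.0007
finger_force: 3.0
```

Emit:
{"fn": "carry_out", "kwargs": {"commands": [[0, 0, 0.0005, 0, 0, 0], [0, 0, 0.001, 0, 0, 0], [0, 0, 0.0015, 0, 0, 0], [0, 0, 0.002, 0, 0, 0], [0, 0, 0.002, 0, 0, 0]]}}

```text
time: 3.65
tool_pos: [0.4637, 0.1859, 0.056]
ee_rot: [3.141, 0.001, 3.036]
wrist_force: [-4.8, -0.8, 11.1]
width: 0.0004
finger_force: 5.9
```

Emit:
{"fn": "carry_out", "kwargs": {"commands": [[0, 0, 0.0005, 0, 0, 0], [0, 0, 0.001, 0, 0, 0], [0, 0, 0.0015, 0, 0, 0], [0, 0, 0.002, 0, 0, 0], [0, 0, 0.002, 0, 0, 0]]}}

```text
time: 4.15
tool_pos: [0.4637, 0.1863, 0.0542]
ee_rot: [3.14, 0.002, 3.036]
wrist_force: [-4.1, -0.1, 12.4]
width: 0.0005
finger_force: 6.2
```

Emit:
{"fn": "carry_out", "kwargs": {"commands": [[0, 0, 0.0005, 0, 0, 0], [0, 0, 0.001, 0, 0, 0], [0, 0, 0.0015, 0, 0, 0], [0, 0, 0.0015, 0, 0, 0], [0, 0, 0.0015, 0, 0, 0]]}}

```text
time: 4.65
tool_pos: [0.4638, 0.1865, 0.0528]
ee_rot: [3.14, 0.002, 3.036]
wrist_force: [-4.2, 0.1, 13.1]
width: 0.0005
finger_force: 6.3
```

Emit:
{"fn": "carry_out", "kwargs": {"commands": [[0, 0, 0.0005, 0, 0, 0], [0, 0, 0.001, 0, 0, 0], [0, 0, 0.0015, 0, 0, 0], [0, 0, 0.0015, 0, 0, 0], [0, 0, 0.0015, 0, 0, 0]]}}

```text
time: 5.15
tool_pos: [0.4638, 0.1867, 0.0516]
ee_rot: [3.139, 0.002, 3.036]
wrist_force: [-5.8, -0.2, 14.3]
width: 0.0007
finger_force: 7.0
```

Emit:
{"fn": "carry_out", "kwargs": {"commands": [[0, 0, 0.0005, 0, 0, 0], [0, 0, 0.001, 0, 0, 0], [0, 0, 0.0015, 0, 0, 0], [0, 0, 0.0015, 0, 0, 0], [0, 0, 0.0015, 0, 0, 0]]}}

```text
time: 5.65
tool_pos: [0.4639, 0.1867, 0.0511]
ee_rot: [3.139, 0.002, 3.036]
wrist_force: [-7.9, -0.3, 18.4]
width: 0.0005
finger_force: 9.1
```

Emit:
{"fn": "carry_out", "kwargs": {"commands": [[0, 0, 0.0005, 0, 0, 0], [0, 0, 0.001, 0, 0, 0], [0, 0, 0.0015, 0, 0, 0], [0, 0, 0.0015, 0, 0, 0], [0, 0, 0.0015, 0, 0, 0]]}}

```text
time: 6.15
tool_pos: [0.464, 0.1868, 0.0506]
ee_rot: [3.139, 0.003, 3.036]
wrist_force: [-8.3, -1.0, 22.2]
width: 0.0008
finger_force: 11.2
```

```bash
python3 d.py 0.463 0.186 0.1
```

```text
t 6.15 pos [0.464  0.1868 0.0506] rpy [3.139e+00 3.000e-03 3.036e+00] F [-8.3 -1.  22.2] w 0.0008
shift [ 0.0008 -0.0008 -0.0494] turn [0.003 0.003 0.   ] q [ 0.27  0.06  1.71  0.    1.36 -1.2 ]
```

Emit:
{"fn": "carry_out", "kwargs": {"commands": [[0.0005, 0, 0.0005, 0, 0, 0], [0.001, 0, 0.001, 0, 0, 0], [0.0015, 0, 0.0015, 0, 0, 0], [0.0015, 0, 0.0015, 0, 0, 0], [0.0015, 0, 0.0015, 0, 0, 0]]}}

```text
time: 6.65
tool_pos: [0.464, 0.1868, 0.0503]
ee_rot: [3.139, 0.006, 3.036]
wrist_force: [-6.6, -2.3, 24.7]
width: 0.0004
finger_force: 12.6
```

Emit:
{"fn": "carry_out", "kwargs": {"commands": [[0, 0, -0.005, 0, 0, 0], [0, 0, -0.015, 0, 0, 0], [0, 0, -0.03, 0, 0, 0], [0, 0, -0.03, 0, 0, 0], [0, 0, -0.03, 0, 0, 0]]}}

```text
time: 7.15
tool_pos: [0.4617, 0.1858, 0.0736]
ee_rot: [-3.142, -0.0, 3.036]
wrist_force: [0.7, 0.1, -0.5]
width: 0.0004
finger_force: 0.0
```

Run:
```python
import d
from h import *
from bench import *
d.to([.4545,.1042,.065])
for n in('top','scene'):
  s=snapshot(n)
  ex=np.array([.9945,-.105]);ey=np.array([.105,.9945]);m=np.array([.4531,.0822])
  vv,uu=np.mgrid[150:290,220:430];uv=np.c_[uu.ravel(),vv.ravel()].astype(float)
  z=s['range_z'][vv,uu].ravel();p=(ray(s,uv)*z[:,None]-s['t'])@s['R'];u=(p[:,:2]-m)@ex;v=(p[:,:2]-m)@ey
  print([(round(w,2),round(float(np.median(p[(abs(u)<.025)&(abs(v-w)<.004),2])),4)) for w in np.arange(.02,.121,.01)])
```

```text
t 7.15 pos [0.4617 0.1858 0.0736] rpy [-3.142 -0.     3.036] F [ 0.7  0.1 -0.5] w 0.0004
shift [-0.0015 -0.0819  0.0086] turn [-0. -0. -0.] q [ 0.27  0.04  1.69  0.    1.42 -1.2 ]
[(np.float64(0.02), 0.2125), (np.float64(0.03), 0.2123), (np.float64(0.04), 0.4326), (np.float64(0.05), 0.4624), (np.float64(0.06), 0.2602), (np.float64(0.07), 0.4609), (np.float64(0.08), 0.4617), (np.float64(0.09), 0.4617), (np.float64(0.1), nan), (np.float64(0.11), nan), (np.float64(0.12), nan)]
[(np.float64(0.02), 0.2098), (np.float64(0.03), 0.211), (np.float64(0.04), 0.1853), (np.float64(0.05), 0.0555), (np.float64(0.06), 0.0545), (np.float64(0.07), 0.0574), (np.float64(0.08), 0.191), (np.float64(0.09), 0.1144), (np.float64(0.1), 0.1941), (np.float64(0.11), 0.2008), (np.float64(0.12), 0.213)]
  return _methods._mean(a, axis=axis, dtype=dtype,
  ret = ret.dtype.type(ret / rcount)
```

Emit:
{"fn": "carry_out", "kwargs": {"commands": [[-0.0015, -0.03, 0, 0, 0, 0], [-0.0015, -0.06, 0, 0, 0, 0], [-0.0015, -0.082, 0, 0, 0, 0], [-0.0015, -0.082, 0.006, 0, 0, 0], [-0.0015, -0.082, 0.012, 0, 0, 0]]}}

```text
time: 7.75
tool_pos: [0.4543, 0.1043, 0.061]
ee_rot: [3.141, -0.001, 3.035]
wrist_force: [-0.2, 0.5, -0.3]
width: 0.0
finger_force: 0.0
```

Emit:
{"fn": "carry_out", "kwargs": {"commands": [[0, 0, 0.001, 0, 0, 0], [0, 0, 0.002, 0, 0, 0], [0, 0, 0.003, 0, 0, 0], [0, 0, 0.004, 0, 0, 0], [0, 0, 0.004, 0, 0, 0]]}}

```text
time: 8.25
tool_pos: [0.4546, 0.1045, 0.0579]
ee_rot: [3.142, -0.0, 3.036]
wrist_force: [0.0, -0.0, 0.2]
width: 0.0004
finger_force: 0.0
```

Emit:
{"fn": "carry_out", "kwargs": {"commands": [[0, 0, 0.001, 0, 0, 0], [0, 0, 0.002, 0, 0, 0], [0, 0, 0.003, 0, 0, 0], [0, 0, 0.003, 0, 0, 0], [0, 0, 0.003, 0, 0, 0]]}}

```text
time: 8.75
tool_pos: [0.4551, 0.1044, 0.0568]
ee_rot: [3.141, 0.001, 3.036]
wrist_force: [-3.1, 0.2, 7.1]
width: 0.0006
finger_force: 3.9
```

Emit:
{"fn": "carry_out", "kwargs": {"commands": [[0.0005, 0, 0.001, 0, 0, 0], [0.0005, 0, 0.002, 0, 0, 0], [0.0005, 0, 0.0025, 0, 0, 0], [0.0005, 0, 0.003, 0, 0, 0], [0.0005, 0, 0.003, 0, 0, 0]]}}

```text
time: 9.25
tool_pos: [0.4551, 0.104, 0.0549]
ee_rot: [-3.142, 0.003, 3.036]
wrist_force: [-4.1, -0.2, 12.7]
width: 0.0007
finger_force: 6.1
```

Emit:
{"fn": "carry_out", "kwargs": {"commands": [[0, 0, 0.0005, 0, 0, 0], [0, 0, 0.001, 0, 0, 0], [0, 0, 0.0015, 0, 0, 0], [0, 0, 0.002, 0, 0, 0], [0, 0, 0.002, 0, 0, 0]]}}

```text
time: 9.75
tool_pos: [0.4551, 0.1036, 0.0529]
ee_rot: [-3.141, 0.003, 3.036]
wrist_force: [-3.6, -2.0, 12.7]
width: 0.0005
finger_force: 6.4
```

Emit:
{"fn": "carry_out", "kwargs": {"commands": [[0, 0, 0.0005, 0, 0, 0], [0, 0, 0.001, 0, 0, 0], [0, 0, 0.0015, 0, 0, 0], [0, 0, 0.002, 0, 0, 0], [0, 0, 0.002, 0, 0, 0]]}}

```text
time: 10.25
tool_pos: [0.4551, 0.1034, 0.0515]
ee_rot: [-3.14, 0.003, 3.036]
wrist_force: [-5.6, -1.6, 16.0]
width: 0.0006
finger_force: 7.6
```

Emit:
{"fn": "carry_out", "kwargs": {"commands": [[0.0005, 0, 0.0005, 0, 0, 0], [0.0005, 0, 0.001, 0, 0, 0], [0.0005, 0, 0.0015, 0, 0, 0], [0.0005, 0, 0.002, 0, 0, 0], [0.0005, 0, 0.002, 0, 0, 0]]}}

```text
time: 10.75
tool_pos: [0.4552, 0.1034, 0.0508]
ee_rot: [-3.14, 0.004, 3.036]
wrist_force: [-7.0, -3.6, 21.1]
width: 0.0004
finger_force: 10.3
```

Emit:
{"fn": "carry_out", "kwargs": {"commands": [[0.001, 0, 0.0005, 0, 0, 0], [0.001, 0, 0.001, 0, 0, 0], [0.001, 0, 0.0015, 0, 0, 0], [0.001, 0, 0.002, 0, 0, 0], [0.001, 0, 0.002, 0, 0, 0]]}}

```text
time: 11.25
tool_pos: [0.4552, 0.1034, 0.0502]
ee_rot: [-3.14, 0.007, 3.036]
wrist_force: [-8.2, -4.5, 25.5]
width: 0.0006
finger_force: 12.7
```

Emit:
{"fn": "carry_out", "kwargs": {"commands": [[0, 0, -0.005, 0, 0, 0], [0, 0, -0.015, 0, 0, 0], [0, 0, -0.03, 0, 0, 0], [0, 0, -0.03, 0, 0, 0], [0, 0, -0.03, 0, 0, 0]]}}

```text
time: 11.75
tool_pos: [0.4525, 0.1045, 0.0737]
ee_rot: [3.141, -0.0, 3.036]
wrist_force: [0.3, 0.6, 0.5]
width: 0.0004
finger_force: 0.0
```

```bash
python3 d.py 0.4465 0.0605 0.0615
```

```text
t 11.75 pos [0.4525 0.1045 0.0737] rpy [ 3.141 -0.     3.036] F [0.3 0.6 0.5] w 0.0004
shift [ 0.0014 -0.0443  0.0122] turn [ 0. -0. -0.] q [ 0.1  -0.04  1.76  0.    1.42 -1.36]
```

Emit:
{"fn": "carry_out", "kwargs": {"commands": [[0.0015, -0.022, 0, 0, 0, 0], [0.0015, -0.0445, 0, 0, 0, 0], [0.0015, -0.0445, 0.006, 0, 0, 0], [0.0015, -0.0445, 0.012, 0, 0, 0], [0.0015, -0.0445, 0.012, 0, 0, 0]]}}

```text
time: 12.25
tool_pos: [0.4451, 0.0609, 0.06]
ee_rot: [3.141, -0.004, 3.036]
wrist_force: [-0.5, -0.4, -0.1]
width: 0.0007
finger_force: 0.0
```

Emit:
{"fn": "carry_out", "kwargs": {"commands": [[0, 0, 0.001, 0, 0, 0], [0, 0, 0.002, 0, 0, 0], [0, 0, 0.003, 0, 0, 0], [0, 0, 0.004, 0, 0, 0], [0, 0, 0.004, 0, 0, 0]]}}

```text
time: 12.75
tool_pos: [0.4464, 0.0604, 0.0579]
ee_rot: [3.141, -0.0, 3.036]
wrist_force: [0.8, 0.3, 0.3]
width: 0.0006
finger_force: 0.0
```

Emit:
{"fn": "carry_out", "kwargs": {"commands": [[0, 0, 0.001, 0, 0, 0], [0, 0, 0.002, 0, 0, 0], [0, 0, 0.003, 0, 0, 0], [0, 0, 0.003, 0, 0, 0], [0, 0, 0.003, 0, 0, 0]]}}

```text
time: 13.25
tool_pos: [0.4466, 0.0604, 0.0553]
ee_rot: [3.141, 0.0, 3.036]
wrist_force: [-1.0, 0.8, 3.3]
width: 0.0004
finger_force: 1.5
```

Emit:
{"fn": "carry_out", "kwargs": {"commands": [[0, 0, 0.001, 0, 0, 0], [0, 0, 0.002, 0, 0, 0], [0, 0, 0.003, 0, 0, 0], [0, 0, 0.003, 0, 0, 0], [0, 0, 0.003, 0, 0, 0]]}}

```text
time: 13.75
tool_pos: [0.4466, 0.0604, 0.0523]
ee_rot: [3.141, 0.001, 3.036]
wrist_force: [-0.2, 0.7, 5.8]
width: 0.0006
finger_force: 2.6
```

Emit:
{"fn": "carry_out", "kwargs": {"commands": [[0, 0, 0.001, 0, 0, 0], [0, 0, 0.002, 0, 0, 0], [0, 0, 0.003, 0, 0, 0], [0, 0, 0.003, 0, 0, 0], [0, 0, 0.003, 0, 0, 0]]}}

```text
time: 14.25
tool_pos: [0.4467, 0.0604, 0.0497]
ee_rot: [3.141, 0.001, 3.036]
wrist_force: [-2.5, 1.2, 8.2]
width: 0.0009
finger_force: 3.6
```

Emit:
{"fn": "carry_out", "kwargs": {"commands": [[0, 0, 0.001, 0, 0, 0], [0, 0, 0.002, 0, 0, 0], [0, 0, 0.003, 0, 0, 0], [0, 0, 0.003, 0, 0, 0], [0, 0, 0.003, 0, 0, 0]]}}

```text
time: 14.75
tool_pos: [0.4468, 0.0604, 0.0472]
ee_rot: [3.141, 0.001, 3.036]
wrist_force: [-3.3, 0.7, 9.6]
width: 0.0003
finger_force: 4.6
```

Emit:
{"fn": "carry_out", "kwargs": {"commands": [[0, 0, 0.001, 0, 0, 0], [0, 0, 0.002, 0, 0, 0], [0, 0, 0.003, 0, 0, 0], [0, 0, 0.003, 0, 0, 0], [0, 0, 0.003, 0, 0, 0]]}}

```text
time: 15.25
tool_pos: [0.4469, 0.0608, 0.0444]
ee_rot: [3.14, 0.001, 3.036]
wrist_force: [-3.3, 1.5, 10.8]
width: 0.001
finger_force: 5.0
```

Emit:
{"fn": "carry_out", "kwargs": {"commands": [[0, 0, 0.001, 0, 0, 0], [0, 0, 0.002, 0, 0, 0], [0, 0, 0.003, 0, 0, 0], [0, 0, 0.003, 0, 0, 0], [0, 0, 0.003, 0, 0, 0]]}}

```text
time: 15.75
tool_pos: [0.4469, 0.0613, 0.0415]
ee_rot: [3.139, 0.001, 3.036]
wrist_force: [-2.5, 3.5, 8.3]
width: 0.0004
finger_force: 5.3
```

Emit:
{"fn": "carry_out", "kwargs": {"commands": [[0, 0, 0.0005, 0, 0, 0], [0, 0, 0.001, 0, 0, 0], [0, 0, 0.0015, 0, 0, 0], [0, 0, 0.002, 0, 0, 0], [0, 0, 0.002, 0, 0, 0]]}}

```text
time: 16.25
tool_pos: [0.4469, 0.0614, 0.0396]
ee_rot: [3.139, 0.001, 3.036]
wrist_force: [-3.9, 3.6, 11.4]
width: 0.0004
finger_force: 5.7
```

Emit:
{"fn": "carry_out", "kwargs": {"commands": [[0, 0, 0.0005, 0, 0, 0], [0, 0, 0.001, 0, 0, 0], [0, 0, 0.0015, 0, 0, 0], [0, 0, 0.002, 0, 0, 0], [0, 0, 0.002, 0, 0, 0]]}}

```text
time: 16.75
tool_pos: [0.447, 0.0614, 0.0379]
ee_rot: [3.139, 0.001, 3.036]
wrist_force: [-4.0, 4.0, 11.8]
width: 0.0004
finger_force: 6.4
```

Emit:
{"fn": "carry_out", "kwargs": {"commands": [[0, 0, 0.0005, 0, 0, 0], [0, 0, 0.001, 0, 0, 0], [0, 0, 0.0015, 0, 0, 0], [0, 0, 0.002, 0, 0, 0], [0, 0, 0.002, 0, 0, 0]]}}

```text
time: 17.25
tool_pos: [0.447, 0.0614, 0.0363]
ee_rot: [3.139, 0.001, 3.036]
wrist_force: [-5.0, 2.9, 15.4]
width: 0.0002
finger_force: 7.4
```

Emit:
{"fn": "carry_out", "kwargs": {"commands": [[0.0005, 0, 0.0005, 0, 0, 0], [0.0005, 0, 0.001, 0, 0, 0], [0.0005, 0, 0.0015, 0, 0, 0], [0.0005, 0, 0.002, 0, 0, 0], [0.0005, 0, 0.002, 0, 0, 0]]}}

```text
time: 17.75
tool_pos: [0.4472, 0.0615, 0.036]
ee_rot: [3.139, 0.003, 3.036]
wrist_force: [-6.6, 3.4, 21.5]
width: 0.0001
finger_force: 11.0
```

Emit:
{"fn": "carry_out", "kwargs": {"commands": [[0.0005, 0, 0.0003, 0, 0, 0], [0.0005, 0, 0.0006, 0, 0, 0], [0.0005, 0, 0.0009, 0, 0, 0], [0.0005, 0, 0.0012, 0, 0, 0], [0.0005, 0, 0.0012, 0, 0, 0]]}}

```text
time: 18.25
tool_pos: [0.4472, 0.0615, 0.0358]
ee_rot: [3.139, 0.004, 3.036]
wrist_force: [-8.1, 1.7, 26.8]
width: 0.0004
finger_force: 13.0
```

Emit:
{"fn": "carry_out", "kwargs": {"commands": [[0, 0, -0.008, 0, 0, 0], [0, 0, -0.02, 0, 0, 0], [0, 0, -0.035, 0, 0, 0], [0, 0, -0.045, 0, 0, 0], [0, 0, -0.045, 0, 0, 0]]}}

```text
time: 18.75
tool_pos: [0.4462, 0.0602, 0.0767]
ee_rot: [-3.142, 0.002, 3.036]
wrist_force: [0.2, -0.7, -0.5]
width: 0.0001
finger_force: 0.0
```

```bash
python3 d.py 0.438 -0.0205 0.059
```

```text
t 18.75 pos [0.4462 0.0602 0.0767] rpy [-3.142e+00  2.000e-03  3.036e+00] F [ 0.2 -0.7 -0.5] w 0.0001
shift [-0.0003 -0.0812  0.0177] turn [-0.     0.002 -0.   ] q [ 0.01 -0.08  1.79 -0.    1.42 -1.46]
```

Emit:
{"fn": "carry_out", "kwargs": {"commands": [[0, -0.03, 0, 0, 0, 0], [0, -0.06, 0, 0, 0, 0], [0, -0.081, 0, 0, 0, 0], [0, -0.081, 0.009, 0, 0, 0], [0, -0.081, 0.018, 0, 0, 0]]}}

```text
time: 19.25
tool_pos: [0.4365, -0.0202, 0.0565]
ee_rot: [3.141, -0.001, 3.035]
wrist_force: [-1.0, -2.0, 4.2]
width: 0.0006
finger_force: 2.0
```

Emit:
{"fn": "carry_out", "kwargs": {"commands": [[0, 0, 0.001, 0, 0, 0], [0, 0, 0.003, 0, 0, 0], [0, 0, 0.005, 0, 0, 0], [0, 0, 0.006, 0, 0, 0], [0, 0, 0.006, 0, 0, 0]]}}

```text
time: 19.75
tool_pos: [0.4365, -0.02, 0.0522]
ee_rot: [-3.141, -0.001, 3.037]
wrist_force: [-2.6, -2.7, 6.8]
width: 0.0005
finger_force: 2.8
```

Emit:
{"fn": "carry_out", "kwargs": {"commands": [[0, 0, 0.001, 0, 0, 0], [0, 0, 0.0025, 0, 0, 0], [0, 0, 0.004, 0, 0, 0], [0, 0, 0.005, 0, 0, 0], [0, 0, 0.005, 0, 0, 0]]}}

```text
time: 20.25
tool_pos: [0.4367, -0.02, 0.0479]
ee_rot: [-3.141, -0.0, 3.037]
wrist_force: [-4.2, -2.8, 9.5]
width: -0.0
finger_force: 4.5
```

Emit:
{"fn": "carry_out", "kwargs": {"commands": [[0, 0, 0.001, 0, 0, 0], [0, 0, 0.002, 0, 0, 0], [0, 0, 0.003, 0, 0, 0], [0, 0, 0.004, 0, 0, 0], [0, 0, 0.004, 0, 0, 0]]}}

```text
time: 20.75
tool_pos: [0.4366, -0.0205, 0.0442]
ee_rot: [-3.14, -0.0, 3.037]
wrist_force: [-4.2, -4.0, 10.4]
width: 0.0005
finger_force: 5.0
```

Emit:
{"fn": "carry_out", "kwargs": {"commands": [[0, 0, 0.001, 0, 0, 0], [0, 0, 0.002, 0, 0, 0], [0, 0, 0.003, 0, 0, 0], [0, 0, 0.003, 0, 0, 0], [0, 0, 0.003, 0, 0, 0]]}}

```text
time: 21.25
tool_pos: [0.4366, -0.021, 0.0413]
ee_rot: [-3.139, -0.0, 3.037]
wrist_force: [-5.0, -3.8, 10.3]
width: 0.0004
finger_force: 5.2
```

Emit:
{"fn": "carry_out", "kwargs": {"commands": [[0, 0, 0.001, 0, 0, 0], [0, 0, 0.002, 0, 0, 0], [0, 0, 0.003, 0, 0, 0], [0, 0, 0.003, 0, 0, 0], [0, 0, 0.003, 0, 0, 0]]}}

```text
time: 21.75
tool_pos: [0.4367, -0.0211, 0.0386]
ee_rot: [-3.138, -0.0, 3.037]
wrist_force: [-4.7, -4.8, 11.9]
width: 0.0006
finger_force: 6.1
```

Emit:
{"fn": "carry_out", "kwargs": {"commands": [[0.0005, 0, 0.0005, 0, 0, 0], [0.0005, 0, 0.001, 0, 0, 0], [0.0005, 0, 0.0015, 0, 0, 0], [0.0005, 0, 0.002, 0, 0, 0], [0.0005, 0, 0.002, 0, 0, 0]]}}

```text
time: 22.25
tool_pos: [0.4366, -0.0211, 0.037]
ee_rot: [-3.138, 0.001, 3.037]
wrist_force: [-4.8, -5.1, 14.2]
width: 0.0003
finger_force: 6.7
```

Emit:
{"fn": "carry_out", "kwargs": {"commands": [[0.0005, 0, 0.0005, 0, 0, 0], [0.0005, 0, 0.001, 0, 0, 0], [0.0005, 0, 0.0015, 0, 0, 0], [0.0005, 0, 0.002, 0, 0, 0], [0.0005, 0, 0.002, 0, 0, 0]]}}

```text
time: 22.75
tool_pos: [0.4367, -0.0212, 0.0361]
ee_rot: [-3.138, 0.002, 3.037]
wrist_force: [-7.1, -4.1, 18.1]
width: 0.0006
finger_force: 9.0
```

Emit:
{"fn": "carry_out", "kwargs": {"commands": [[0.0005, 0, 0.0004, 0, 0, 0], [0.0005, 0, 0.0008, 0, 0, 0], [0.0005, 0, 0.0012, 0, 0, 0], [0.0005, 0, 0.0016, 0, 0, 0], [0.0005, 0, 0.0016, 0, 0, 0]]}}

```text
time: 23.25
tool_pos: [0.4368, -0.0212, 0.0358]
ee_rot: [-3.138, 0.004, 3.037]
wrist_force: [-8.8, -3.9, 23.4]
width: 0.0003
finger_force: 11.8
```

All four pressed; the force plateaued as each flap slid, then rose steeply at home. The green box on firm foam ended at z≈50.3 mm and the amber bottomed at 35.8 mm, both flaps alike in each box. I'll lift and inspect.

Emit:
{"fn": "carry_out", "kwargs": {"commands": [[0, 0, -0.01, 0, 0, 0], [0, 0, -0.03, 0, 0, 0], [0, 0, -0.07, 0, 0, 0], [0, 0, -0.115, 0, 0, 0], [0, 0, -0.15, 0, 0, 0]]}}

```text
time: 23.75
tool_pos: [0.4357, -0.0189, 0.1832]
ee_rot: [3.14, 0.002, 3.037]
wrist_force: [-0.6, -0.4, -0.7]
width: 0.0006
finger_force: 0.0
```

Emit:
{"fn": "carry_out", "kwargs": {"commands": [[0.0, -0.03, -0.03, 0, 0, 0], [0.0, -0.06, -0.06, 0, 0, 0], [0.0, -0.1, -0.07, 0, 0, 0], [0.0, -0.12, -0.07, 0, 0, 0], [0.0, -0.12, -0.07, 0, 0, 0]]}}

```text
time: 24.25
tool_pos: [0.4228, -0.1404, 0.2509]
ee_rot: [3.141, 0.0, 3.033]
wrist_force: [-0.1, 1.5, -0.0]
width: 0.0008
finger_force: 0.0
```

```bash
cat > prof.py <<'E'
import d
from h import *
from bench import *
d.to([.56,.04,.28])
ims=[]
ex=np.array([.9945,-.105]);ey=np.array([.105,.9945]);m=np.array([.4531,.0822])
for n in('top','scene','wrist'):
  s=snapshot(n);ims.append(s['img'][:,:,::-1])
  vv,uu=np.mgrid[2:398,2:638];uv=np.c_[uu.ravel(),vv.ravel()].astype(float)
  z=s['range_z'][vv,uu].ravel();p=(ray(s,uv)*z[:,None]-s['t'])@s['R'];u=(p[:,:2]-m)@ex;v=(p[:,:2]-m)@ey
  g=lambda w:p[(abs(u)<.025)&(abs(v-w)<.004)&(z>0)&(p[:,2]<.1),2]
  print(n,[(int(round(w*1000)),round(float(np.median(g(w))*1000),1)) for w in np.arange(-.12,.121,.01) if len(g(w))>5])
cv2.imwrite('pics/v1.png',np.vstack([np.hstack([cv2.resize(ims[0][140:260,210:370],(400,300)),cv2.resize(ims[1][150:290,290:430],(300,300))]),cv2.resize(ims[2],(480,300))[:, :480] if 0 else np.hstack([cv2.resize(ims[2],(480,300)),np.zeros((300,220,3),np.uint8)])]))
E
python3 prof.py
```

```text
t 24.25 pos [ 0.4228 -0.1404  0.2509] rpy [3.141 0.    3.033] F [-0.1  1.5 -0. ] w 0.0008
shift [-0.1168  0.1942 -0.0289] turn [ 0.001  0.    -0.003] q [-0.45 -0.15  1.51  0.    1.78 -1.91]
top [(-120, 49.3), (-110, 53.2), (-100, 52.8), (-90, 52.5), (-80, 53.6), (-70, 53.2), (-60, 51.5), (-50, 53.0), (-40, 52.6), (-30, 52.2), (-20, 53.4), (-10, 52.8), (0, 8.9), (10, 50.9), (20, 52.7), (30, 53.1), (40, 53.6), (50, 53.0), (60, 52.7), (70, 52.8), (80, 52.6), (90, 53.4), (100, 52.7), (110, 52.7), (120, 52.0)]
scene [(-120, 52.2), (-110, 52.9), (-100, 52.9), (-90, 52.7), (-80, 52.8), (-70, 53.1), (-60, 52.6), (-50, 52.7), (-40, 53.3), (-30, 53.1), (-20, 53.6), (-10, 51.6), (0, 47.9), (10, 52.6), (20, 52.8), (30, 52.6), (40, 52.7), (50, 52.9), (60, 52.6), (70, 52.5), (80, 52.8), (90, 52.8), (100, 52.7), (110, 52.3), (120, 43.3)]
wrist [(-120, 23.1), (-110, 51.7), (-100, 52.0), (-90, 51.9), (-80, 51.8), (-70, 51.9), (-60, 51.6), (-50, 52.1), (-40, 51.8), (-30, 51.7), (-20, 52.0), (-10, 51.6), (10, 48.2), (20, 51.8), (30, 51.8), (40, 52.0), (50, 52.0), (60, 52.0), (70, 51.9), (80, 51.8), (90, 52.0), (100, 51.8), (110, 51.9), (120, 51.5)]
```

View pics/v1.png

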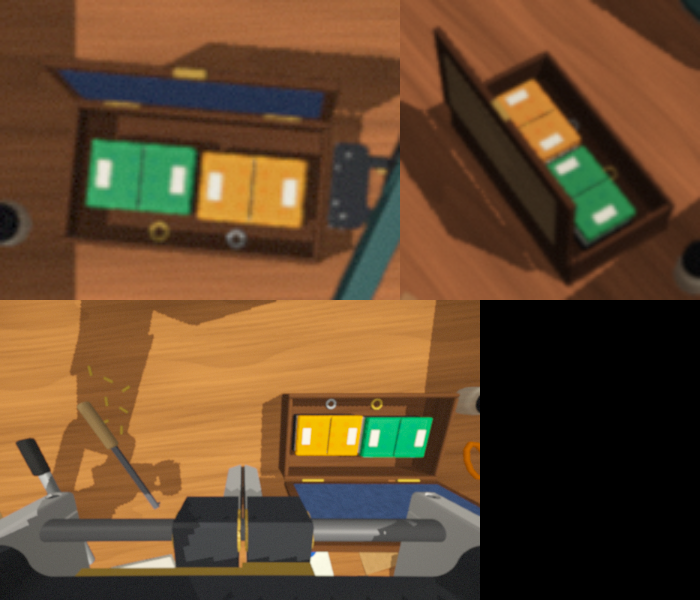

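All four flaps are flat to within about 0.3 mm in the depth views, at 52–53 mm from hinge to edge. Next I go over and behind the lid.

```bash
python3 d.py .588 .04 .265
python3 - <<'E'
import numpy as np
r=.143
for th in [1.635,1.5,1.35,1.2,1.05,.9,.75,.6,.45,.3,.15,0]:
    print(th,np.round([-r*np.cos(th)+.01*np.sin(th)+.008,.065+r*np.sin(th)+.01*np.cos(th)],4))
E
```

```text
t 24.4 pos [ 0.4227 -0.1381  0.2504] rpy [ 3.140e+00 -1.000e-03  3.037e+00] F [ 0.8  0.  -0.3] w 0.0004
shift [-0.1458  0.1944 -0.0144] turn [ 0.002 -0.001  0.001] q [-0.44 -0.15  1.52  0.    1.78 -1.91]
1.635 [0.0272 0.2071]
1.5 [0.0079 0.2083]
1.35 [-0.0136  0.2067]
1.2 [-0.0345  0.2019]
1.05 [-0.0545  0.194 ]
0.9 [-0.0731  0.1832]
0.75 [-0.0898  0.1698]
0.6 [-0.1044  0.154 ]
0.45 [-0.1164  0.1362]
0.3 [-0.1257  0.1168]
0.15 [-0.1319  0.0963]
0 [-0.135  0.075]
```

Emit:
{"fn": "carry_out", "kwargs": {"commands": [[-0.02, 0.025, -0.015, 0, 0, 0], [-0.05, 0.06, -0.02, 0, 0, 0], [-0.08, 0.1, -0.02, 0, 0, 0], [-0.11, 0.14, -0.02, 0, 0, 0], [-0.135, 0.175, -0.02, 0, 0, 0]]}}

```text
time: 24.9
tool_pos: [0.5763, 0.0245, 0.2704]
ee_rot: [3.141, -0.001, 3.039]
wrist_force: [-0.3, -0.6, 0.0]
width: 0.0003
finger_force: 0.0
```

Emit:
{"fn": "carry_out", "kwargs": {"commands": [[-0.011, 0.02, 0, 0, 0, 0], [-0.011, 0.02, 0, 0, 0, 0], [-0.011, 0.02, 0.03, 0, 0, 0], [-0.011, 0.02, 0.06, 0, 0, 0], [-0.011, 0.02, 0.06, 0, 0, 0]]}}

```text
time: 25.4
tool_pos: [0.585, 0.0396, 0.2057]
ee_rot: [-3.141, -0.011, 3.037]
wrist_force: [-0.4, -0.3, -0.9]
width: 0.0006
finger_force: 0.0
```

```bash
python3 d.py .5585 .04 .207
```

```text
t 25.4 pos [0.585  0.0396 0.2057] rpy [-3.141 -0.011  3.037] F [-0.4 -0.3 -0.9] w 0.0006
shift [ 0.0264 -0.0024 -0.001 ] turn [-0.001 -0.011  0.001] q [-0.03  0.18  1.27  0.    1.71 -1.49]
```

Emit:
{"fn": "carry_out", "kwargs": {"commands": [[0.012, 0, 0, 0, 0, 0], [0.022, 0, 0, 0, 0, 0], [0.03, 0, 0.002, 0, 0, 0], [0.038, 0, 0.002, 0, 0, 0], [0.046, 0, 0.002, 0, 0, 0]]}}

```text
time: 25.9
tool_pos: [0.5438, 0.0439, 0.2115]
ee_rot: [3.141, 0.006, 3.036]
wrist_force: [4.6, -0.4, 3.3]
width: 0.0004
finger_force: 2.3
```

```bash
python3 d.py .5585 .04 .207
```

```text
t 25.9 pos [0.5438 0.0439 0.2115] rpy [3.141 0.006 3.036] F [ 4.6 -0.4  3.3] w 0.0004
shift [-0.015  -0.0023  0.0046] turn [ 0.     0.006 -0.   ] q [-0.02  0.07  1.38 -0.    1.69 -1.49]
```

Emit:
{"fn": "carry_out", "kwargs": {"commands": [[0.012, 0, 0.002, 0, 0, 0], [0.023, 0, 0.003, 0, 0, 0], [0.034, 0, 0.006, 0, 0, 0], [0.044, 0, 0.009, 0, 0, 0], [0.054, 0, 0.013, 0, 0, 0]]}}

```text
time: 26.4
tool_pos: [0.488, 0.0499, 0.1962]
ee_rot: [3.141, -0.0, 3.036]
wrist_force: [2.5, -0.5, 4.4]
width: 0.0004
finger_force: 2.1
```

Emit:
{"fn": "carry_out", "kwargs": {"commands": [[0.01, 0, 0.005, 0, 0, 0], [0.019, 0, 0.01, 0, 0, 0], [0.028, 0, 0.016, 0, 0, 0], [0.036, 0, 0.023, 0, 0, 0], [0.044, 0, 0.03, 0, 0, 0]]}}

```text
time: 26.9
tool_pos: [0.4441, 0.0545, 0.1652]
ee_rot: [3.142, -0.001, 3.036]
wrist_force: [0.1, -0.4, 3.1]
width: 0.0006
finger_force: 1.8
```

```bash
python3 d.py .5585 .04 .207
```

```text
t 26.9 pos [0.4441 0.0545 0.1652] rpy [ 3.142e+00 -1.000e-03  3.036e+00] F [ 0.1 -0.4  3.1] w 0.0006
shift [-0.1153 -0.0024 -0.042 ] turn [ 0.    -0.001 -0.   ] q [-0.   -0.13  1.66  0.    1.61 -1.47]
```

Emit:
{"fn": "carry_out", "kwargs": {"commands": [[0.007, 0, 0.009, 0, 0, 0], [0.014, 0, 0.018, 0, 0, 0], [0.02, 0, 0.028, 0, 0, 0], [0.025, 0, 0.037, 0, 0, 0], [0.03, 0, 0.047, 0, 0, 0]]}}

```text
time: 27.4
tool_pos: [0.4146, 0.0576, 0.118]
ee_rot: [3.142, -0.001, 3.036]
wrist_force: [-0.5, -0.0, 2.2]
width: 0.0005
finger_force: 1.6
```

Emit:
{"fn": "carry_out", "kwargs": {"commands": [[0.003, 0, 0.009, 0, 0, 0], [0.006, 0, 0.018, 0, 0, 0], [0.008, 0, 0.026, 0, 0, 0], [0.009, 0, 0.032, 0, 0, 0], [0.01, 0, 0.036, 0, 0, 0]]}}

```text
time: 27.9
tool_pos: [0.4053, 0.0586, 0.0824]
ee_rot: [3.142, -0.001, 3.036]
wrist_force: [-0.6, 0.7, 2.3]
width: 0.0007
finger_force: 1.4
```

Emit:
{"fn": "carry_out", "kwargs": {"commands": [[0, 0, 0.002, 0, 0, 0], [0, 0, 0.004, 0, 0, 0], [0, 0, 0.006, 0, 0, 0], [0, 0, 0.008, 0, 0, 0], [0, 0, 0.008, 0, 0, 0]]}}

```text
time: 28.4
tool_pos: [0.4056, 0.0586, 0.0757]
ee_rot: [3.142, 0.0, 3.036]
wrist_force: [-4.1, -0.1, 5.1]
width: 0.0002
finger_force: 2.7
```

Now press it firmly, near the front middle.

Emit:
{"fn": "carry_out", "kwargs": {"commands": [[0, 0, 0.0015, 0, 0, 0], [0, 0, 0.003, 0, 0, 0], [0, 0, 0.004, 0, 0, 0], [0, 0, 0.005, 0, 0, 0], [0, 0, 0.005, 0, 0, 0]]}}

```text
time: 28.9
tool_pos: [0.4057, 0.0586, 0.0754]
ee_rot: [-3.141, 0.001, 3.036]
wrist_force: [-13.8, -0.1, 28.8]
width: 0.0005
finger_force: 14.3
```

Emit:
{"fn": "carry_out", "kwargs": {"commands": [[0.001, 0, 0.001, 0, 0, 0], [0.001, 0, 0.002, 0, 0, 0], [0.001, 0, 0.002, 0, 0, 0], [0.001, 0, 0.002, 0, 0, 0], [0.001, 0, 0.002, 0, 0, 0]]}}

```text
time: 29.4
tool_pos: [0.4058, 0.0586, 0.0753]
ee_rot: [-3.141, 0.004, 3.036]
wrist_force: [-15.4, -1.3, 36.2]
width: 0.0008
finger_force: 18.0
```

The lid is rigidly seated at 75 mm. Lift and check.

Emit:
{"fn": "carry_out", "kwargs": {"commands": [[0, 0, -0.01, 0, 0, 0], [0, 0, -0.04, 0, 0, 0], [0.02, -0.03, -0.09, 0, 0, 0], [0.05, -0.07, -0.13, 0, 0, 0], [0.08, -0.11, -0.16, 0, 0, 0]]}}

```text
time: 29.9
tool_pos: [0.3324, -0.0227, 0.2112]
ee_rot: [-3.141, 0.003, 3.038]
wrist_force: [1.5, -0.5, 1.0]
width: 0.0004
finger_force: 0.0
```

Emit:
{"fn": "carry_out", "kwargs": {"commands": [[0, -0.04, 0, 0, 0, 0], [0, -0.08, 0, 0, 0, 0], [0, -0.12, 0, 0, 0, 0], [0, -0.15, 0, 0, 0, 0], [0, -0.15, 0, 0, 0, 0]]}}

```text
time: 30.4
tool_pos: [0.316, -0.1743, 0.2089]
ee_rot: [-3.14, 0.0, 3.03]
wrist_force: [0.0, 0.3, -0.2]
width: 0.0007
finger_force: 0.0
```

```bash
sed -i 's/v1.png/v2.png/; s/140:260,210:370/120:270,130:530/; s/(400,300)),cv2/(480,300)),cv2/; s/zeros((300,220/zeros((300,300/' prof.py; python3 prof.py
```

```text
t 30.4 pos [ 0.316  -0.1743  0.2089] rpy [-3.14  0.    3.03] F [ 0.   0.3 -0.2] w 0.0007
shift [-0.2186  0.24   -0.0714] turn [-0.001  0.    -0.006] q [-0.66 -0.35  1.75 -0.    1.74 -2.12]
top [(-120, 76.2), (-110, 77.5), (-100, 76.7), (-90, 77.6), (-80, 77.1), (-70, 77.4), (-60, 77.6), (-50, 76.8), (-40, 77.7), (-30, 77.1), (-20, 77.3), (-10, 76.8), (0, 77.6), (10, 76.9), (20, 77.6), (30, 77.3), (40, 77.6), (50, 77.5), (60, 77.5), (70, 77.1), (80, 77.0), (90, 77.2), (100, 77.5), (110, 77.9), (120, 76.8)]
scene [(-120, 76.5), (-110, 77.9), (-100, 77.8), (-90, 77.4), (-80, 77.0), (-70, 77.2), (-60, 77.4), (-50, 76.7), (-40, 76.7), (-30, 76.8), (-20, 77.0), (-10, 77.5), (0, 77.3), (10, 77.4), (20, 77.5), (30, 77.3), (40, 76.8), (50, 77.4), (60, 77.1), (70, 77.1), (80, 77.6), (90, 76.9), (100, 77.3), (110, 77.7), (120, 76.8)]
wrist [(-120, 75.4), (-110, 76.5), (-100, 76.5), (-90, 76.5), (-80, 76.6), (-70, 76.6), (-60, 76.6), (-50, 76.4), (-40, 76.5), (-30, 76.5), (-20, 76.4), (-10, 76.5), (0, 76.5), (10, 76.4), (20, 76.3), (30, 76.9), (40, 76.6), (50, 76.5), (60, 76.2), (70, 76.5), (80, 76.4), (90, 76.4), (100, 76.3), (110, 76.6), (120, 76.4)]
```

View pics/v2.png

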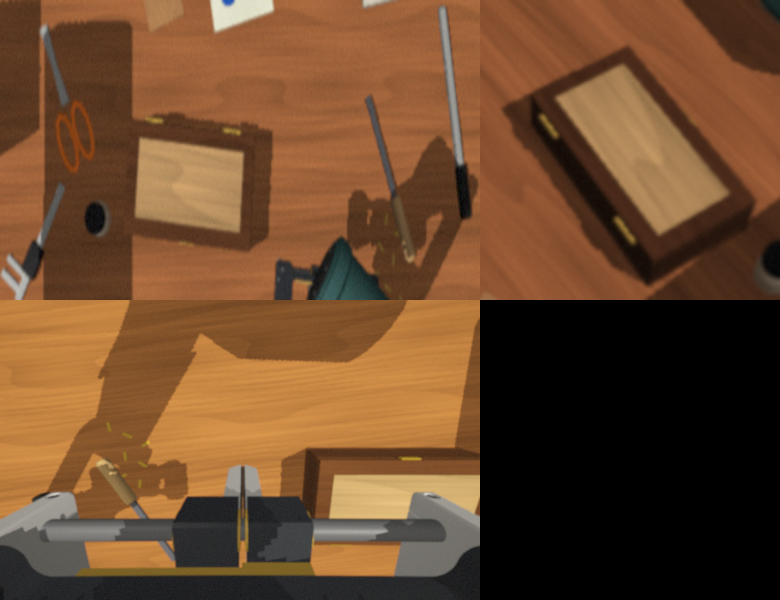

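The lid is flat at 76–77 mm on its inlay (75 mm frame by touch), and the tools and jar look undisturbed. One slope check across the lid, then I hand in.

Run:
```python
from h import *
from bench import *
ex=np.array([.9945,-.105]);ey=np.array([.105,.9945]);m=np.array([.4531,.0822])
s=snapshot('scene')
vv,uu=np.mgrid[2:398,2:638];uv=np.c_[uu.ravel(),vv.ravel()].astype(float)
z=s['range_z'][vv,uu].ravel();p=(ray(s,uv)*z[:,None]-s['t'])@s['R'];u=(p[:,:2]-m)@ex;v=(p[:,:2]-m)@ey
q=(abs(u)<.045)&(abs(v)<.09)&(p[:,2]>.06);k=np.polyfit(u[q],p[q,2],1);print(k)
if abs(k[0])<.015: print(close_job())
```

```text
[-0.00262501  0.07732232]
the job is handed in; nothing more can be done
None
```

All four flaps are pressed home, the case lid is shut flat and seated, and the job is handed in at about 30 s; the highest force on a box was about 27 N and the tools and jar look untouched.

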